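Build up the mixing stand with two riser plates, pressing each one flat

ROBOT

A 7-joint arm with a two-finger parallel gripper is mounted at the origin on the work surface. World frame = base frame: x ahead of the robot, y to its left, z up, the work surface at z = 0. Lengths are in m, angles in rad, forces in N, time in s.
With the tool pointing down it reaches from about 0.425 to 0.95 m from the base axis. Payload 4.7 kg.
Tool frame: the origin (TCP) lies on the centre line of the jaws, within the pads' length; the fingertips stand robot.nose_length ahead of it and the grasp point (between the pads) lies 8 mm behind it (robot.nose_length is the distance from the TCP to the fingertips, in m); z points along the fingers, x is the direction in which the jaws open and shut, and the axes are right-handed (so a half turn about z gives the same grasp; the last joint's range is limited). The gripper opens to 85 mm and grips with 20 to 120 N. Pads are 22 mm wide; open, the fingers measure 114 mm over their backs; the gripper's body (76 mm by 85 mm) begins 54 mm behind the grasp point. The pads swing forward as they close: fully open they stand 13 mm farther back than shut.
Start: joints at [1.294, 0.469, -0.049, 1.532, 0.024, 1.141, -0.082], TCP at [0.166, -0.654, 0.242] pointing down, gripper open.
Joint ranges: [-2.59, 2.59], [-0.33, 1.99], [-1.39, 1.29], [0.1, 2.45], [-1.04, 4.18], [0.21, 1.99], [-2.66, 2.66]. Speed limits (rad/s): [2.57, 2.57, 3.14, 3.14, 3.14, 3.14, 3.14].

INTERFACE

Orientations are given as [roll, pitch, yaw] about the fixed x, y, z axes, in that order (R = Rz(yaw) Ry(pitch) Rx(roll)).
In Python, from plant import robot gives the robot as it stands. Calls block until the motion is done:
- robot.goto(position, orientation): joint-space move of the TCP to a pose.
- robot.move_straight(position, vel=0.15, attitude=None, contact_N=None): straight line of the TCP; attitude=None keeps the orientation; vel is the mean speed in m/s. With contact_N (N) it stops when the force on the tool has changed by that much, and returns True; else False.
- robot.move_joints(angles): joint-space move.
- robot.grip(opening, strength=None): opening from 0.0 (shut) to 1.0 (fully open); strength is the grip in N (None keeps the last); returns when the fingers have stopped.
- robot.sleep(seconds).
- robot.inverse_kinematics(position, orientation): joint angles nearest the present ones, or None.
- robot.sense(): the state.
- robot.grab_frame(name): name is "scene" or "side" or "wrist"; returns a dict with "image" (400x640x3 uint8, red, green, blue), "range_z" (400x640 float32, m along the optical axis (not along the pixel's ray), 0 where there is no reading), "fx", "fy", "cx", "cy" (pixels), "R" (3x3) and "t" (3): a world point X has camera coordinates R X + t. Camera axes: x right, y down, z forward; pixel columns grow to the right and rows downward; lengths in m; the calibration is good to about 2 mm. A picture is of the moment at which its call begins.
A pose or a line that the arm cannot do raises robot.IKError and nothing moves.
- robot.close_job(): hands the job in, once; it reports no verdict.
The state is a dict: "t": time; "joint_pos": joint angles; "joint_velocities": joint speeds; "effort": joint torques, N m; "tcp_pos": TCP position; "tcp_rot": TCP orientation; "wrist_force": force on the tool from outside, world axes, zero at the start; "torque": the same for the moment, N m; "opening": opening from 0.0 (shut) to 1.0 (fully open).
Only numpy, scipy, OpenCV 4.12 (cv2) and the standard library are available. Lean on these libraries where they do the work, as an engineer would, in place of code of your own. Each camera call takes 0.05 s, during which the arm holds its last target.

TASK

Build up the sprung bed of the paint mixing stand with two riser plates: lay the blue one flat on the bed between the black guides, let go, then press its top face down with your fingertips until you feel the bed give by about half its travel, and hold for a moment before adding anything. Then lay the yellow one on top of it and press that in the same way. Set the plates down rather than dropping them, leave the red plate, the tins and the brush where they are, and finish with the bed risen again under a flat stack.

Things in the scene. Friction and masses are not known exactly. Their poses are not given: they have to be found in the camera images.
- riser_blue: Blue riser, goes first (bottom): hard plastic plate, a flat block 130 (its x) x 50 (its y) x 16 mm (z), about 0.15 kg, two black dots on its top face; origin at the centre of its underside; same size as the other risers; lies flat on the table at the start, right of the stand
- riser_yellow: Yellow riser, goes second (top): hard plastic plate, a flat block 130 (its x) x 50 (its y) x 16 mm (z), about 0.15 kg, two black dots on its top face; origin at the centre of its underside; same size as the other risers; lies flat on the table at the start, right of the stand
- riser_red: Red riser, not wanted, to be left alone: hard plastic plate, a flat block 130 (its x) x 50 (its y) x 16 mm (z), about 0.15 kg, two black dots on its top face; origin at the centre of its underside; same size as the other risers; lies flat on the table at the start, right of the stand
- bed_center (a point): Centre of the flat top face (170 x 84 mm, aluminium) of the stand's bed, 70 mm above the table with the bed up; moves with the bed. x runs along its length (risers lie with their long side along x, either way round), y across, z up. Two stacked risers end 32 mm above it. Black guides around it leave a riser 3 mm play all round.
- end_guide (a point): Top middle of the inner face (upright part) of the +x end guide: 68 mm from the bed's centre along x, 20 mm above the bed. An equal one stands at -x; both are 34 mm wide. All guides are upright for 20 mm, then flare outward by 30 degrees to about 29 mm as a lead-in.
- side_guide (a point): The same point on one of the four side guides: 56 mm along x and 28 mm along y from the bed's centre, 20 mm above the bed; the others mirror it. Each is 14 mm long, so 98 mm of each long side is open for the fingers.
- stand: Fixed grey base under the bed, 200 x 130 mm, top 50 mm above the table; origin at the centre of its underside, x along its length, below the bed's centre.
- bed (a joint): How far the sprung bed is pressed down, in m: 0 up, 0.005 fully down. It is preloaded: the risers' weight does not move it; with one riser on it starts to give at about 5 N, with two at about 3 N, then takes 1.5 N more per mm (full travel at about 12 N). It rises again when let go.
- tin_black: Upright paint tin, 104 mm wide, 118 mm high, black top; origin at the centre of its underside; bystander on the left
- tin_ochre: Upright paint tin, 86 mm wide, 100 mm high, ochre top; origin at the centre of its underside; bystander on the left
- brush: Paint brush lying on the table, 190 mm long along its x; bystander on the right
Not all that is in view belongs to the job. Of the things like the riser_blue, leave any that is orange; of the rest the larger one is meant.

How it is judged:
On the way, in this order (a step that is already met when the one before it is completed fails the run):
1. the blue riser lies flat on the bed between the guides, let go, with the yellow one not yet there (x of riser_blue in the frame of bed_center between -0.005 and 0.005 m and y of riser_blue in the frame of bed_center between -0.005 and 0.005 m and z of riser_blue in the frame of bed_center between -0.0025 and 0.0025 m and angle between the z axis of riser_blue and the z axis of bed_center, either way round below 0.035 rad and angle between riser_blue's own z axis and vertical below 0.035 rad and contact force between the fingers and riser_blue below 0.1 N and linear speed of riser_blue below 0.02 m/s and value of joint bed below 0.001 m and horizontal distance between riser_yellow and bed_center above 0.11 m), for 0.2 s.
2. the fingertips press the blue riser's top so that the bed gives more than 1.5 mm, held 0.2 s, before the yellow one is added (value of joint bed above 0.0015 m and contact force between the fingers and riser_blue above 2 N and z of the grasp point in the frame of riser_blue above 0.024 m and x of riser_blue in the frame of bed_center between -0.005 and 0.005 m and y of riser_blue in the frame of bed_center between -0.005 and 0.005 m and z of riser_blue in the frame of bed_center between -0.0025 and 0.0025 m and angle between the z axis of riser_blue and the z axis of bed_center, either way round below 0.035 rad and angle between riser_blue's own z axis and vertical below 0.035 rad and horizontal distance between riser_yellow and bed_center above 0.11 m), for 0.2 s.
3. the yellow riser lies flat on the blue one, let go (x of riser_blue in the frame of bed_center between -0.005 and 0.005 m and y of riser_blue in the frame of bed_center between -0.005 and 0.005 m and z of riser_blue in the frame of bed_center between -0.0025 and 0.0025 m and angle between the z axis of each of riser_blue, riser_yellow and the z axis of bed_center, either way round below 0.035 rad and angle between each of riser_blue, riser_yellow's own z axis and vertical below 0.035 rad and x of riser_yellow in the frame of bed_center between -0.005 and 0.005 m and y of riser_yellow in the frame of bed_center between -0.005 and 0.005 m and z of riser_yellow in the frame of bed_center between 0.0135 and 0.0185 m and contact force between the fingers and riser_yellow below 0.1 N and linear speed of riser_yellow below 0.02 m/s and value of joint bed below 0.001 m), for 0.2 s.
4. the fingertips press the yellow riser's top so that the bed gives more than 1.5 mm, held 0.2 s (value of joint bed above 0.0015 m and contact force between the fingers and riser_yellow above 2 N and z of the grasp point in the frame of riser_yellow above 0.024 m and x of riser_blue in the frame of bed_center between -0.005 and 0.005 m and y of riser_blue in the frame of bed_center between -0.005 and 0.005 m and z of riser_blue in the frame of bed_center between -0.0025 and 0.0025 m and angle between the z axis of each of riser_blue, riser_yellow and the z axis of bed_center, either way round below 0.035 rad and angle between each of riser_blue, riser_yellow's own z axis and vertical below 0.035 rad and x of riser_yellow in the frame of bed_center between -0.005 and 0.005 m and y of riser_yellow in the frame of bed_center between -0.005 and 0.005 m and z of riser_yellow in the frame of bed_center between 0.0135 and 0.0185 m), for 0.2 s.
At the end, for the whole second after the job is handed in: The blue riser lies on the bed and the yellow riser on the blue one, each within 5 mm of the bed's centre along and across, within 2.5 mm of its proper height (0 and 16 mm above the bed) and within 2 degrees of flat; both are let go and at rest and the bed is up (pressed less than 1 mm) (all of step 3 and contact force between the fingers and riser_blue below 0.1 N and linear speed of riser_blue below 0.02 m/s); the robot touches nothing.
It fails at once if a riser is dropped onto the stand (falls freely at more than 0.45 m/s over it) ((horizontal distance between riser_blue and bed_center below 0.1 m and contact force between the fingers and riser_blue below 0.1 N and linear speed of riser_blue above 0.45 m/s) or (horizontal distance between riser_yellow and bed_center below 0.1 m and contact force between the fingers and riser_yellow below 0.1 N and linear speed of riser_yellow above 0.45 m/s)).
It fails at once if the red riser, a tin or the brush is moved more than 30 mm (distance of any of riser_red, tin_black, tin_ochre, brush from where it was at the start of the episode above 0.03 m).
It fails at once if a tin is tipped (angle between any of tin_black, tin_ochre's own z axis and vertical above 0.3 rad).
It also fails if it takes over 64 s, if anything falls off the work surface, if the arm or the gripper's body presses on something with over 40 N, if the wrist force passes 120 N, or if a joint passes its speed limit or range.

## Working session

There is one attempt and no reset: what is moved stays moved. The work goes in short steps, each a Python script; the robot and the scene stay as the last script left them, time stands still between calls to the robot, and variables do not carry over. Pictures are saved under pics/ and viewed, and the job is handed in when it is done.

```bash
ls; mkdir -p pics; python3 - <<'E'
from plant import robot
import cv2
s=robot.sense(); print({k:s[k] for k in('t','tcp_pos','tcp_rot','wrist_force','opening')}, robot.nose_length)
for n in('scene','side','wrist'):
    f=robot.grab_frame(n); cv2.imwrite(f'pics/{n}0.png',f['image'][:,:,::-1]); print(n,f['fx'],f['cx'],f['cy'],f['R'].round(3).tolist(),f['t'])
E
```

```text
pics
{'t': 0.0, 'tcp_pos': array([ 0.16542682, -0.65381417,  0.24124471]), 'tcp_rot': array([ 3.14151543e+00,  2.01292893e-03, -1.32293621e+00]), 'wrist_force': array([-0.47645809, -0.03851166, -0.07024738]), 'opening': 1.0027063659431004} 0.011
scene 447.59537769541606 324.6705785826882 195.30082294160675 [[-0.665, 0.747, -0.01], [0.395, 0.339, -0.854], [-0.634, -0.571, -0.521]] [ 0.30676873 -0.11501852  1.54056059]
side 377.0711923051877 320.91819606079946 203.69819025591457 [[-0.989, -0.147, 0.023], [-0.088, 0.453, -0.887], [0.12, -0.879, -0.46]] [0.46691257 0.11687614 0.9727866 ]
wrist 285.583669976857 319.532252661756 204.05496624579288 [[0.246, -0.969, -0.002], [-0.928, -0.236, 0.289], [-0.281, -0.069, -0.957]] [-0.67359093 -0.03757346  0.38025958]
```

View pics/scene0.png

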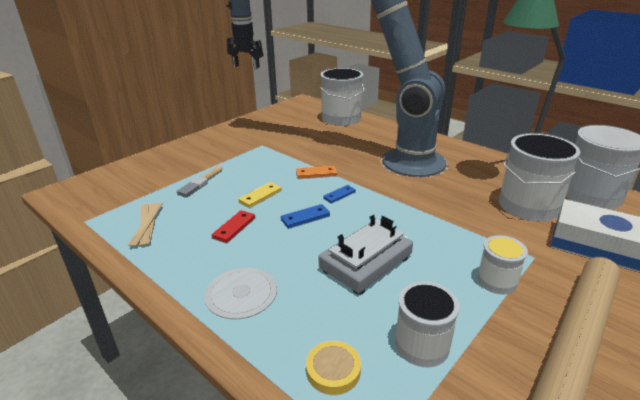

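View pics/side0.png

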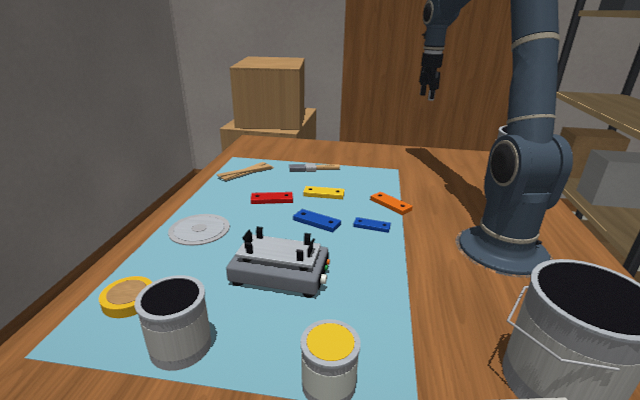

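View pics/wrist0.png

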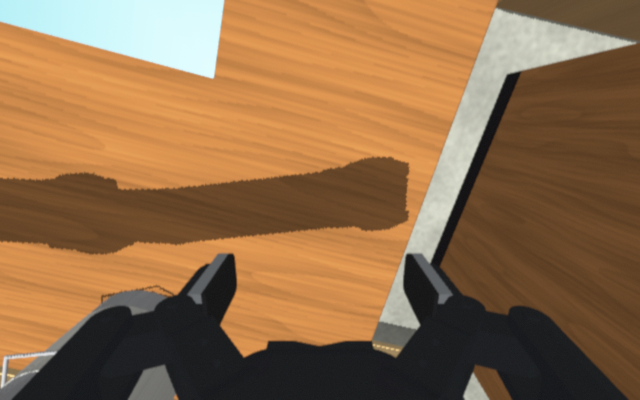

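Scene picture: yellow plate at (260,194), red at (234,226), stand at (366,250). The plate-like candidates for riser_blue are a blue one at (305,215), a smaller blue one at (339,193), and an orange one at (316,171). Orange is excluded and the larger blue one is meant, so (305,215) fits. I'll confirm it with a crop and by measuring its size.

```bash
cat > h.py <<'E'
from plant import robot
import numpy as np, cv2
HSV={'blue':((105,120,60),(125,255,255)),'yellow':((22,140,120),(32,255,255)),'red':((0,170,80),(6,255,255)),'orange':((8,170,150),(18,255,255))}
def rays(f,uv):
    uv=np.asarray(uv,float).reshape(-1,2)
    d=np.c_[(uv[:,0]-f['cx'])/f['fx'],(uv[:,1]-f['cy'])/f['fy'],np.ones(len(uv))]@f['R']
    return -f['R'].T@f['t'], d
def onplane(f,uv,z):
    o,d=rays(f,uv); return o+d*((z-o[2])/d[:,2])[:,None]
def proj(f,X):
    c=np.asarray(X).reshape(-1,3)@f['R'].T+f['t']
    return np.c_[c[:,0]/c[:,2]*f['fx']+f['cx'],c[:,1]/c[:,2]*f['fy']+f['cy']]
def cloud(f):
    v,u=np.mgrid[0:400,0:640]; z=f['range_z']
    c=np.stack([(u-f['cx'])/f['fx']*z,(v-f['cy'])/f['fy']*z,z],-1)
    P=(c-f['t'])@f['R']; P[z<=0]=np.nan; return P
def plates(f,col,ztop=0.016,tol=0.004,minpix=60):
    """top-face fits: pixels of colour whose range point lies at ztop -> min area rect on that plane"""
    hsv=cv2.cvtColor(f['image'],cv2.COLOR_RGB2HSV); m=cv2.inRange(hsv,*map(np.array,HSV[col]))
    P=cloud(f); m[~(np.abs(P[...,2]-ztop)<tol)]=0
    m=cv2.morphologyEx(m,cv2.MORPH_CLOSE,np.ones((5,5)))
    out=[]
    for c in cv2.findContours(m,cv2.RETR_EXTERNAL,cv2.CHAIN_APPROX_NONE)[0]:
        if cv2.contourArea(c)<minpix: continue
        W=onplane(f,c.reshape(-1,2),ztop)[:,:2]
        (x,y),(w,h),a=cv2.minAreaRect((W*1000).astype(np.float32))
        if w<h: w,h,a=h,w,a+90
        a=(a+90)%180-90
        out.append(dict(px=c.reshape(-1,2).mean(0).round().tolist(),xy=(round(x/1000,4),round(y/1000,4)),size=(round(w,1),round(h,1)),yaw=round(a,1),zmed=round(float(np.nanmedian(P[m>0][:,2])),4)))
    return out
E
python3 - <<'E'
from h import *
for n in('scene','side'):
    f=robot.grab_frame(n)
    for c in HSV:
        for p in plates(f,c): print(n,c,p)
    P=cloud(f)
    # bed: points at z 0.07 near stand
    m=((np.abs(P[...,2]-0.07)<0.004)).astype(np.uint8)*255
    for c in cv2.findContours(m,cv2.RETR_EXTERNAL,cv2.CHAIN_APPROX_NONE)[0]:
        if cv2.contourArea(c)<300: continue
        W=onplane(f,c.reshape(-1,2),0.07)[:,:2]; print('bed',c.reshape(-1,2).mean(0).round(),cv2.minAreaRect((W*1000).astype(np.float32)))
    if n=='scene':cv2.imwrite('pics/crop.png',cv2.resize(f['image'][140:300,200:430,::-1],None,fx=3.4,fy=3.4,interpolation=cv2.INTER_CUBIC))
E
```

```text
scene blue {'px': [622.0, 262.0], 'xy': (0.1531, 0.6626), 'size': (72.1, 15.4), 'yaw': -80.3, 'zmed': 0.0157}
scene blue {'px': [576.0, 249.0], 'xy': (0.1733, 0.569), 'size': (111.1, 17.8), 'yaw': -77.6, 'zmed': 0.0157}
scene blue {'px': [305.0, 215.0], 'xy': (0.4969, -0.0423), 'size': (129.8, 54.9), 'yaw': -21.0, 'zmed': 0.0157}
scene blue {'px': [338.0, 193.0], 'xy': (0.3436, -0.0463), 'size': (99.8, 38.3), 'yaw': -7.3, 'zmed': 0.0157}
scene yellow {'px': [333.0, 385.0], 'xy': (0.8481, 0.3636), 'size': (89.4, 32.0), 'yaw': -48.8, 'zmed': 0.0163}
scene yellow {'px': [259.0, 194.0], 'xy': (0.5044, -0.2203), 'size': (126.5, 48.5), 'yaw': -0.6, 'zmed': 0.0163}
scene red {'px': [233.0, 225.0], 'xy': (0.6576, -0.1525), 'size': (129.7, 50.6), 'yaw': 14.8, 'zmed': 0.0164}
scene orange {'px': [317.0, 171.0], 'xy': (0.2884, -0.1905), 'size': (122.8, 52.1), 'yaw': -40.1, 'zmed': 0.0163}
bed [581. 330.] ((462.44305419921875, 654.693359375), (434.1101379394531, 37.7830924987793), 4.663690090179443)
bed [365. 243.] ((541.64208984375, 202.84507751464844), (88.16043090820312, 174.50076293945312), 86.32948303222656)
side blue {'px': [372.0, 223.0], 'xy': (0.3373, -0.0445), 'size': (97.2, 41.0), 'yaw': -8.0, 'zmed': 0.0159}
side blue {'px': [317.0, 218.0], 'xy': (0.4927, -0.0409), 'size': (131.4, 58.2), 'yaw': -21.2, 'zmed': 0.0159}
side yellow {'px': [118.0, 311.0], 'xy': (0.8115, 0.3841), 'size': (62.9, 15.7), 'yaw': 12.6, 'zmed': 0.0165}
side yellow {'px': [324.0, 191.0], 'xy': (0.4972, -0.221), 'size': (126.2, 59.0), 'yaw': 0.9, 'zmed': 0.0165}
side red {'px': [272.0, 196.0], 'xy': (0.6508, -0.1504), 'size': (126.2, 55.8), 'yaw': 14.9, 'zmed': 0.0167}
side orange {'px': [392.0, 201.0], 'xy': (0.2826, -0.1929), 'size': (128.5, 50.8), 'yaw': -39.4, 'zmed': 0.0172}
bed [278. 250.] ((538.448974609375, 204.0869903564453), (91.21202087402344, 171.23358154296875), 86.23091125488281)
```

View pics/crop.png

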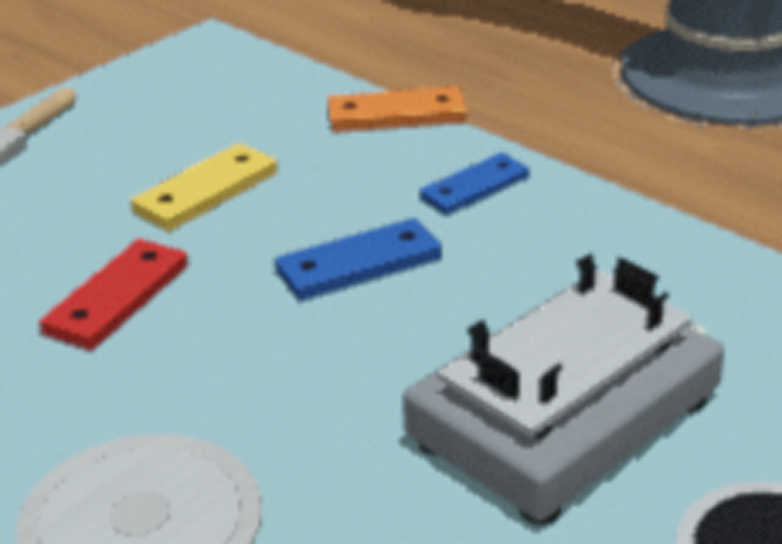

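The crop confirms that the larger blue plate at scene (305,215) measures about 130x55 mm with its top at 16 mm, as described. The other blue one is only 100x38 mm. Next I'll measure the plates and the bed from above with the wrist camera.

```bash
cat >> h.py <<'E'
D=np.pi/180
def down(yawdeg): return [np.pi,0,yawdeg*D]
E
python3 - <<'E'
from h import *
robot.goto([0.54,0.204,0.26],down(-93.7)); s=robot.sense(); print(s['t'],s['tcp_pos'],s['tcp_rot'],s['joint_pos'].round(2))
f=robot.grab_frame('wrist'); cv2.imwrite('pics/w_bed.png',f['image'][:,:,::-1]); np.savez('bed.npz',**f)
P=cloud(f)
for z0 in(.07,.05):
    m=((np.abs(P[...,2]-z0)<0.004)).astype(np.uint8)*255
    for c in cv2.findContours(m,cv2.RETR_EXTERNAL,cv2.CHAIN_APPROX_NONE)[0]:
        if cv2.contourArea(c)<1000: continue
        W=onplane(f,c.reshape(-1,2),z0)[:,:2]; print(z0,c.reshape(-1,2).mean(0).round(),np.nanmedian(P[m>0][:,2]),cv2.minAreaRect((W*1000).astype(np.float32)))
hsv=cv2.cvtColor(f['image'],cv2.COLOR_RGB2HSV)
g=((P[...,2]>0.095)&(P[...,2]<.107)&(hsv[...,2]<70)).astype(np.uint8)*255
for c in cv2.findContours(g,cv2.RETR_EXTERNAL,cv2.CHAIN_APPROX_NONE)[0]:
    if cv2.contourArea(c)<8: continue
    q=c.reshape(-1,2); print('guide',q.mean(0),q.min(0),q.max(0),P[q[:,1],q[:,0]].mean(0))
robot.goto([0.495,-0.042,0.20],down(-111)); print(robot.sense()['t'])
f=robot.grab_frame('wrist'); cv2.imwrite('pics/w_blue.png',f['image'][:,:,::-1])
print(plates(f,'blue'))
E
```

```text
3.525 [0.54042805 0.20318101 0.25983527] [ 3.14148236e+00 -3.60315356e-04 -1.63685100e+00] [ 0.32  0.49 -1.04  1.71  0.45  1.21 -2.47]
0.07 [ 15. 339.] 0.07063774784972474 ((345.43829345703125, 639.3076782226562), (143.9166259765625, 37.075077056884766), 3.3030779361724854)
0.07 [323. 179.] 0.07063774784972474 ((538.11376953125, 201.9738311767578), (83.92601013183594, 169.0037384033203), 86.43268585205078)
0.05 [321. 171.] 0.050438363152716256 ((538.6025390625, 201.9834747314453), (127.75105285644531, 198.55966186523438), 86.3426513671875)
guide [321.92647059 253.94117647] [307 251] [336 256] [0.46625021 0.20588477 0.0972004 ]
guide [351.03571429 239.92857143] [348 235] [353 245] [0.48133195 0.17223778 0.09709408]
guide [291.96296296 239.81481481] [290 235] [295 245] [0.48584493 0.23828699 0.09718303]
guide [354.36363636 137.72727273] [351 132] [358 144] [0.59294039 0.16512423 0.0969946 ]
guide [288.46666667 138.1       ] [286 132] [292 144] [0.59693453 0.23142955 0.09715227]
guide [321.94666667 120.6       ] [306 118] [338 124] [0.61162708 0.19668553 0.09710468]
4.5833
[{'px': [371.0, 292.0], 'xy': (0.3405, -0.0506), 'size': (99.3, 37.7), 'yaw': -8.0, 'zmed': 0.0163}, {'px': [324.0, 183.0], 'xy': (0.493, -0.0439), 'size': (128.1, 49.8), 'yaw': -20.9, 'zmed': 0.0163}]
```

View pics/w_bed.png

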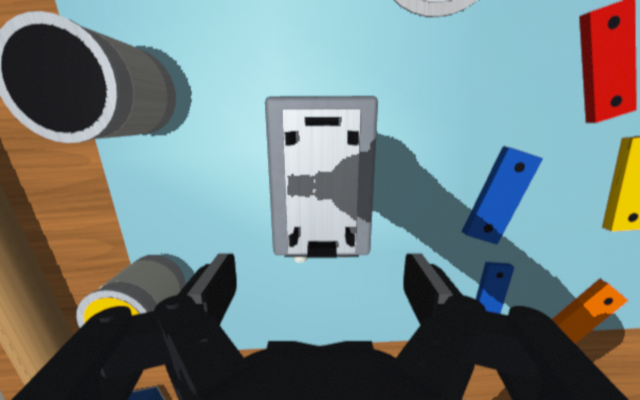

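View pics/w_blue.png

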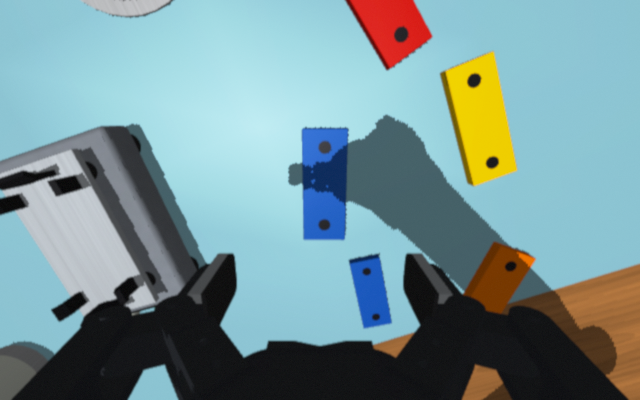

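The wrist view shows the bed centre at (323,179), i.e. (0.538, 0.202), yaw -3.6°. It measures 169x84 mm with its top at 70.6 mm, which matches the description, and the six guides average to the same centre. The blue plate at (324,183) is at (0.493, -0.044), yaw -20.9°, 128x50 mm, which also matches. Next is the grasp.

```bash
python3 - <<'E'
from h import *
robot.grip(0.75,strength=40); print(robot.nose_length, robot.sense()['opening'])
y=-110.9
robot.goto([0.493,-0.0439,0.06],down(y))
hit=robot.move_straight([0.493,-0.0439,0.0155],vel=0.05,contact_N=6); s=robot.sense(); print(hit,s['t'],s['tcp_pos'],s['wrist_force'])
robot.grip(0.4); s=robot.sense(); print(s['opening'],s['wrist_force'],s['tcp_pos'],s['t'])
for n in('wrist','side','scene'):
    f=robot.grab_frame(n); im=f['image'][:,:,::-1]
    u,v=proj(f,s['tcp_pos'])[0]; u=int(np.clip(u,100,540));v=int(np.clip(v,75,325))
    cv2.imwrite(f'pics/g_{n}.png',cv2.resize(im[v-75:v+75,u-100:u+100],None,fx=4,fy=4,interpolation=cv2.INTER_CUBIC) if n!='wrist' else im)
E
```

```text
0.011 0.7508243776771044
False 6.6417 [ 0.49323974 -0.04377588  0.01569058] [0.22530287 0.52006382 0.18730179]
0.5726513286058224 [-1.29430827 -0.13983967  6.06148713] [ 0.49331941 -0.04393096  0.01607402] 6.9167
```

View pics/g_wrist.png

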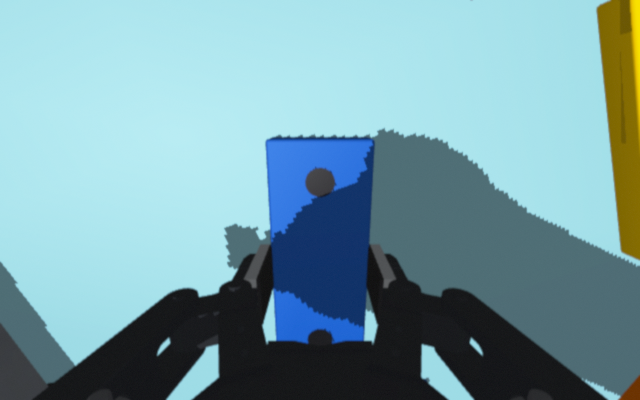

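View pics/g_side.png

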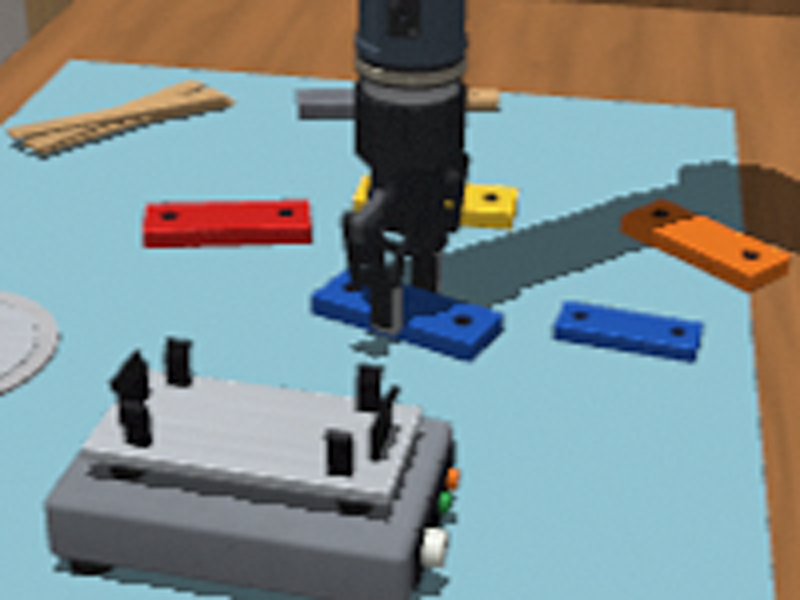

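Wrist view: the plate sits between the pads (edges at columns 270 and 372), and the 0.57 opening corresponds to about 49 mm, i.e. the plate's width. I'll lift it, carry it over the bed and check how it sits.

```bash
cat >> h.py <<'E'
def held(f,col,s,lo=0.0):
    """plane & rect of held plate's top, relative to the tool"""
    hsv=cv2.cvtColor(f['image'],cv2.COLOR_RGB2HSV); m=cv2.inRange(hsv,*map(np.array,HSV[col])); P=cloud(f)
    d=np.linalg.norm(P[...,:2]-s['tcp_pos'][:2],axis=-1)
    m[~((d<.085)&(np.abs(P[...,2]-s['tcp_pos'][2])<.02))]=0
    m=cv2.erode(m,np.ones((3,3))); Q=P[m>0]
    A=np.c_[Q[:,:2]-s['tcp_pos'][:2],np.ones(len(Q))]; k=np.linalg.lstsq(A,Q[:,2],rcond=None)[0]
    r=Q[:,2]-A@k; g=np.abs(r)<.002; k=np.linalg.lstsq(A[g],Q[g,2],rcond=None)[0]
    return dict(n=len(Q),tilt_mrad=(k[:2]*1000).round(1),top_above_tcp=round(k[2]-s['tcp_pos'][2],4)),m,k
E
python3 - <<'E'
from h import *
robot.move_straight([0.493,-0.0439,0.10],vel=0.12)
robot.goto([0.5383,0.2018,0.15],down(-93.6)); s=robot.sense(); print(s['t'],s['opening'],s['tcp_pos'],s['wrist_force'])
f=robot.grab_frame('wrist'); cv2.imwrite('pics/h_wrist.png',f['image'][:,:,::-1])
d,m,k=held(f,'blue',s); print(d)
c=max(cv2.findContours(m,cv2.RETR_EXTERNAL,cv2.CHAIN_APPROX_NONE)[0],key=cv2.contourArea)
z=k[2]; W=onplane(f,c.reshape(-1,2),z)[:,:2]
a=-3.6*D; B=(W-[.5383,.2018])@np.array([[np.cos(a),-np.sin(a)],[np.sin(a),np.cos(a)]]); print('extent in bed frame',B.min(0),B.max(0),cv2.minAreaRect((W*1000).astype(np.float32)))
# dots
mm=cv2.fillConvexPoly(np.zeros((400,640),np.uint8),cv2.convexHull(c),255)
hsv=cv2.cvtColor(f['image'],cv2.COLOR_RGB2HSV)
dk=((hsv[...,1]<110)&(mm>0)).astype(np.uint8)
n,l,st,ce=cv2.connectedComponentsWithStats(dk)
for i in range(1,n):
    if st[i,4]>40: print('dot',ce[i],st[i],(onplane(f,ce[i],z)[0,:2]-[.5383,.2018])@np.array([[np.cos(a),-np.sin(a)],[np.sin(a),np.cos(a)]]))
f=robot.grab_frame('side'); cv2.imwrite('pics/h_side.png',cv2.resize(f['image'][180:330,180:380,::-1],None,fx=4,fy=4,interpolation=cv2.INTER_CUBIC))
E
```

```text
8.9167 0.5720047652285611 [0.53828948 0.19955103 0.14884597] [-0.04406772 -0.87078861 -1.37987438]
{'n': 17770, 'tilt_mrad': array([-3.2, -2.4]), 'top_above_tcp': np.float64(0.0005)}
extent in bed frame [-0.04682306 -0.02599035] [0.06561603 0.02250456] ((547.5706176757812, 199.53106689453125), (48.344337463378906, 112.39994049072266), 86.25211334228516)
dot [319.63815789 181.77960526] [306 169  28  27 608] [ 0.04547247 -0.00175524]
dot [319.66810345 337.0387931 ] [309 331  22  12 232] [-0.04339039 -0.00163543]
```

View pics/h_wrist.png

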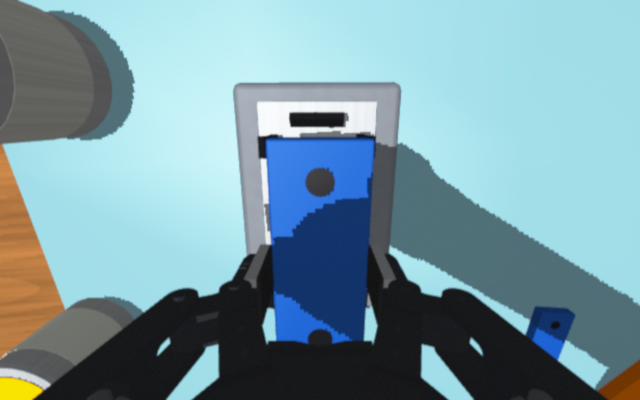

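View pics/h_side.png

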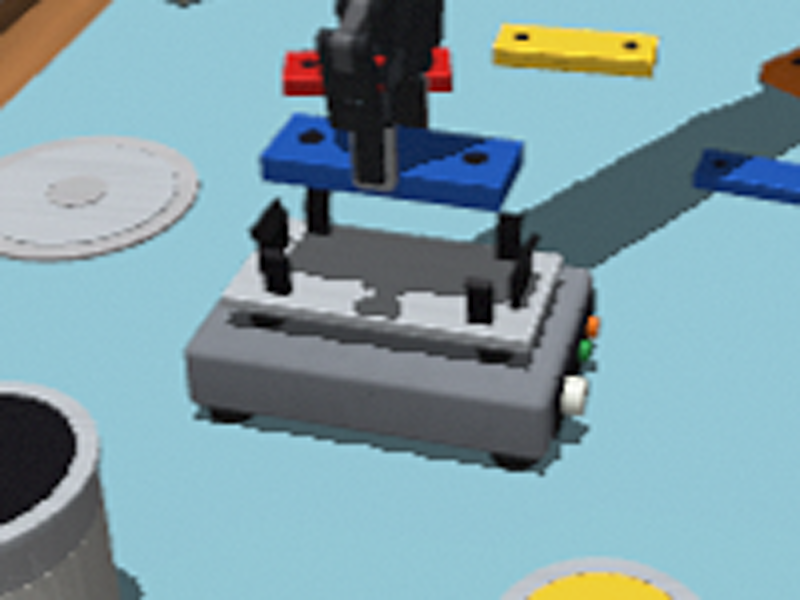

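Both views show the plate held flat (tilt under 4 mrad), with its far edge about 1 mm too far along +x. The arm hadn't settled in y. I'll let it settle, correct and lower it.

```bash
python3 - <<'E'
from h import *
a=-3.6*D; Rb=np.array([[np.cos(a),-np.sin(a)],[np.sin(a),np.cos(a)]]); B0=np.array([.5383,.2018])
def meas():
    s=robot.sense(); f=robot.grab_frame('wrist'); d,m,k=held(f,'blue',s)
    c=max(cv2.findContours(m,cv2.RETR_EXTERNAL,cv2.CHAIN_APPROX_NONE)[0],key=cv2.contourArea)
    B=(onplane(f,c.reshape(-1,2),k[2])[:,:2]-B0)@Rb
    print(s['t'],s['tcp_pos'],d,'far x',B[:,0].max(),'y',(B[:,1].min()+B[:,1].max())/2)
    return s
robot.sleep(0.3); meas()
p=B0+Rb@[-.001,0]
robot.move_straight([*p,0.125],vel=0.08); robot.sleep(0.2); s=meas()
p2=p+ (p-s['tcp_pos'][:2])
print(p2-p)
hit=robot.move_straight([*p2,0.1],vel=0.05,contact_N=5); s=robot.sense(); print(hit,s['tcp_pos'],s['wrist_force'])
if not hit:
    hit=robot.move_straight([*p2,0.0855],vel=0.025,contact_N=4); s=robot.sense(); print(hit,s['t'],s['tcp_pos'],s['wrist_force'])
f=robot.grab_frame('side'); cv2.imwrite('pics/l_side.png',cv2.resize(f['image'][180:330,180:380,::-1],None,fx=4,fy=4,interpolation=cv2.INTER_CUBIC))
E
```

```text
9.3167 [0.53845162 0.20105431 0.14997562] {'n': 17754, 'tilt_mrad': array([-1., -0.]), 'top_above_tcp': np.float64(0.0005)} far x 0.06564941493539544 y -0.0002069087670128998
10.0333 [0.53754478 0.20213015 0.12536105] {'n': 17800, 'tilt_mrad': array([-0.6,  0.2]), 'top_above_tcp': np.float64(0.0005)} far x 0.06462991514155482 y 0.0008823356732578693
[-0.00024281 -0.00026736]
False [0.53702933 0.20178827 0.09991285] [-0.66125189 -0.22835468 -2.13901525]
True 11.3083 [0.53688182 0.20137893 0.08566017] [-0.17200118 -1.56801268  5.26366798]
```

View pics/l_side.png

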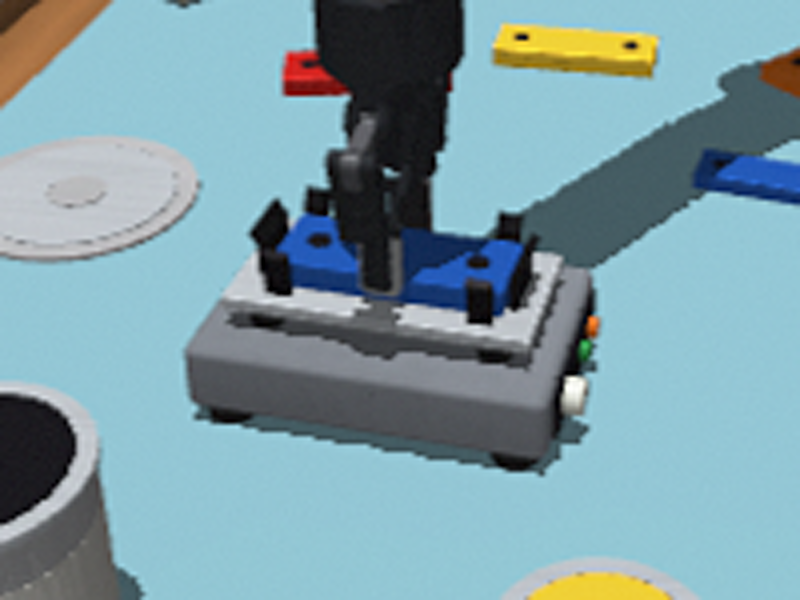

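The plate is seated between the guides. Contact came at TCP z 0.0857, as predicted. Next I'll release and inspect.

```bash
python3 - <<'E'
from h import *
p=robot.sense()['tcp_pos']
robot.grip(0.85); robot.sleep(0.1)
robot.move_straight([p[0],p[1],0.16],vel=0.1); robot.sleep(0.4)
s=robot.sense(); print(s['t'],s['wrist_force'])
f=robot.grab_frame('wrist'); cv2.imwrite('pics/r_wrist.png',f['image'][:,:,::-1]); P=cloud(f)
print([q for q in plates(f,'blue',0.086)])
hsv=cv2.cvtColor(f['image'],cv2.COLOR_RGB2HSV); m=cv2.erode(cv2.inRange(hsv,*map(np.array,HSV['blue'])),np.ones((3,3)))
Q=P[(m>0)&(np.abs(P[...,2]-.086)<.006)&(np.hypot(P[...,0]-.538,P[...,1]-.202)<.08)]; A=np.c_[Q[:,:2]-[.5383,.2018],np.ones(len(Q))]; print(len(Q),np.linalg.lstsq(A,Q[:,2],rcond=None)[0])
E
```

```text
13.1167 [-0.22376093 -0.40421139  0.14515318]
[{'px': [319.0, 209.0], 'xy': (0.537, 0.2019), 'size': (129.8, 49.8), 'yaw': -3.6, 'zmed': 0.0867}]
9421 [-0.00047884 -0.0005218   0.08668772]
```

View pics/r_wrist.png

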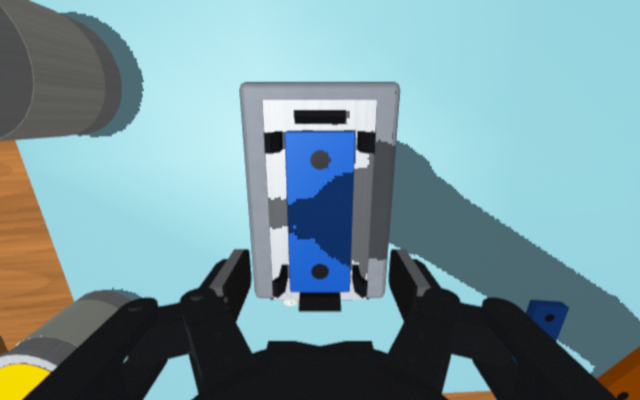

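The blue plate lies flat on the bed. Wrist view: it spans columns 286–356 and rows 131–293, with its centre at (0.537, 0.202), tilt under 1 mrad and top at 86.7 mm. Next I'll press it with the fingers shut.

```bash
cat >> h.py <<'E'
def press(x,y,zfree,target,fmax):
    robot.grip(0.0); robot.move_straight([x,y,zfree+.015],vel=0.1); robot.sleep(0.3)
    f0=robot.sense()['wrist_force'][2]
    hit=robot.move_straight([x,y,zfree-.006],vel=0.02,contact_N=2.5); s=robot.sense(); z0=s['tcp_pos'][2]
    print('contact',hit,z0,s['wrist_force'][2]-f0)
    if not hit: return
    zc=z0
    for i in range(14):
        robot.sleep(0.12); s=robot.sense(); F=s['wrist_force'][2]-f0
        print(round(s['tcp_pos'][2],5),round(F,2))
        if F>target: break
        zc-=min(.0006,max(.0002,(target-F)*.0002)); robot.move_straight([x,y,zc],vel=0.01)
    for i in range(4):
        robot.sleep(0.15); s=robot.sense(); print('hold',round(s['tcp_pos'][2],5),round(s['wrist_force'][2]-f0,2))
    f=robot.grab_frame('side'); cv2.imwrite('pics/press_%d.png'%(s['t']*10),cv2.resize(f['image'][180:330,180:380,::-1],None,fx=4,fy=4,interpolation=cv2.INTER_CUBIC))
    robot.move_straight([x,y,zfree+.05],vel=0.08); robot.sleep(0.2); s=robot.sense(); print(s['t'],s['wrist_force'][2]-f0)
E
python3 - <<'E'
from h import *
press(.5375,.2018,.0975,8.7,11.5)
E
ls pics
```

```text
contact True 0.09673680800562698 5.406240169069725
0.09695 5.54
0.09662 6.11
0.0962 6.6
0.09585 7.56
0.09568 7.05
0.09539 7.96
0.09523 7.86
0.09508 7.95
0.0949 8.32
0.09473 8.52
0.09456 8.08
0.09439 9.25
hold 0.0944 9.58
hold 0.09441 9.54
hold 0.09439 8.62
hold 0.0944 8.49
21.3583 0.333714135294979
crop.png
g_scene.png
g_side.png
g_wrist.png
h_side.png
h_wrist.png
l_side.png
press_202.png
r_wrist.png
scene0.png
side0.png
w_bed.png
w_blue.png
wrist0.png
```

The tips travelled from 96.9 to 94.4 mm at about 9 N, so the bed gave about 2.5 mm, or half its travel. I held it for over 0.6 s and then released. Now the yellow plate.

```bash
python3 - <<'E'
from h import *
f=robot.grab_frame('wrist'); print([q for q in plates(f,'blue',0.086)])
robot.grip(0.75,strength=40)
robot.goto([0.500,-0.221,0.20],down(-90)); robot.sleep(0.3); s=robot.sense(); print(s['t'],s['joint_pos'].round(2))
f=robot.grab_frame('wrist'); cv2.imwrite('pics/w_yel.png',f['image'][:,:,::-1])
print(plates(f,'yellow'))
E
```

```text
[{'px': [320.0, 206.0], 'xy': (0.5475, 0.2013), 'size': (108.1, 49.8), 'yaw': -3.6, 'zmed': 0.0866}]
23.9083 [ 1.09  0.48 -0.99  1.85  0.46  1.06 -1.65]
[{'px': [323.0, 221.0], 'xy': (0.4613, -0.2271), 'size': (52.9, 48.0), 'yaw': 1.0, 'zmed': 0.0167}, {'px': [324.0, 152.0], 'xy': (0.5358, -0.2265), 'size': (54.5, 48.8), 'yaw': 0.1, 'zmed': 0.0167}]
```

View pics/w_yel.png

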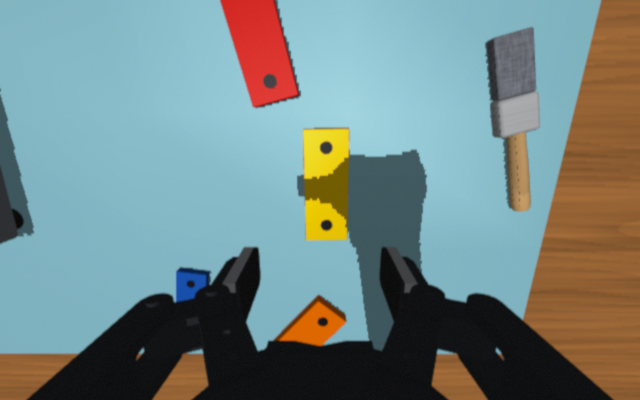

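View pics/press_202.png

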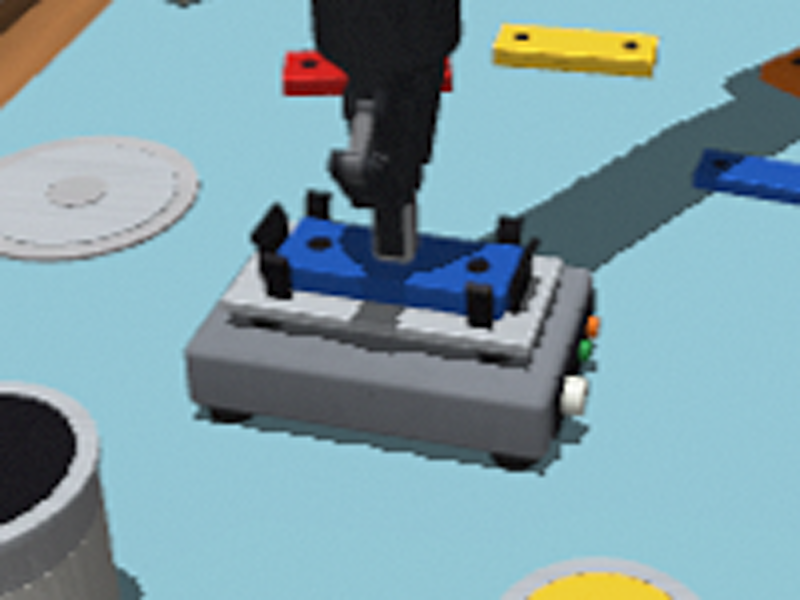

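Wrist view: the gripper's shadow splits the yellow plate. Its ends are at rows 128 and 241, so the centre is at (0.499, -0.227) and the length is 128 mm, as it should be. I'll confirm with a darker mask, then grip about 3.5 mm higher so the tips stay clear of the blue plate underneath when placing.

```bash
sed -i "s/(22,140,120)/(22,140,50)/" h.py; cat >> h.py <<'E'
AB=-3.6*D; RB=np.array([[np.cos(AB),-np.sin(AB)],[np.sin(AB),np.cos(AB)]]); B0=np.array([.5383,.2018])
def meas(col):
    s=robot.sense(); f=robot.grab_frame('wrist'); d,m,k=held(f,col,s)
    c=max(cv2.findContours(m,cv2.RETR_EXTERNAL,cv2.CHAIN_APPROX_NONE)[0],key=cv2.contourArea)
    W=onplane(f,c.reshape(-1,2),k[2])[:,:2]; B=(W-B0)@RB; r=cv2.minAreaRect((W*1000).astype(np.float32))
    print(s['t'],s['opening'],s['tcp_pos'],d,'far x',B[:,0].max(),'y',(B[:,1].min()+B[:,1].max())/2,r)
    return s,f,B
E
python3 - <<'E'
from h import *
f=robot.grab_frame('wrist'); ps=[q for q in plates(f,'yellow') if q['size'][0]>120]; print(ps)
q=ps[0]; assert np.hypot(q['xy'][0]-.499,q['xy'][1]+.2268)<.003
x,y=q['xy']; yaw=-90+q['yaw']
robot.goto([x,y,.065],down(yaw))
print(robot.move_straight([x,y,.019],vel=.05,contact_N=6)); print(robot.sense()['tcp_pos'])
robot.grip(0.4); s=robot.sense(); print(s['opening'],s['wrist_force'])
robot.move_straight([x,y,.11],vel=.12)
robot.goto([*B0,.175],down(-93.6)); robot.sleep(.4)
s,f,B=meas('yellow'); cv2.imwrite('pics/hy.png',f['image'][:,:,::-1])
f=robot.grab_frame('side'); cv2.imwrite('pics/hy_side.png',cv2.resize(f['image'][180:330,180:380,::-1],None,fx=4,fy=4,interpolation=cv2.INTER_CUBIC))
E
```

```text
[{'px': [326.0, 183.0], 'xy': (0.4991, -0.2269), 'size': (128.0, 49.1), 'yaw': 0.4, 'zmed': 0.0167}]
False
[ 0.49939225 -0.22691177  0.019244  ]
0.5663749293864214 [-2.2095222   1.53093634  5.61413422]
28.8667 0.5679966318978388 [0.53844348 0.20140294 0.17494912] {'n': 17203, 'tilt_mrad': array([-0.9,  0.5]), 'top_above_tcp': np.float64(-0.0032)} far x 0.0648891909746597 y 0.00031259046224628786 ((545.6766967773438, 201.55490112304688), (48.28668975830078, 114.94312286376953), 86.53937530517578)
```

View pics/hy.png

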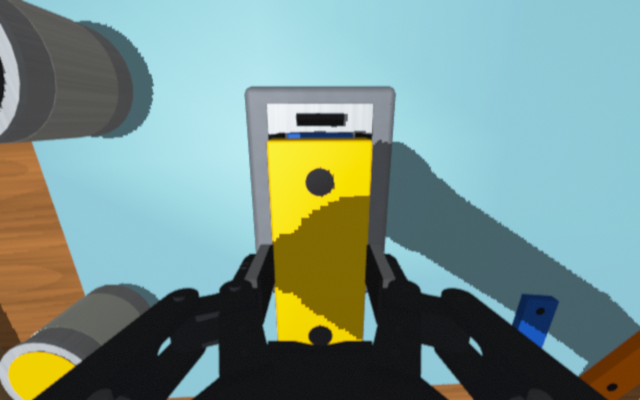

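View pics/hy_side.png

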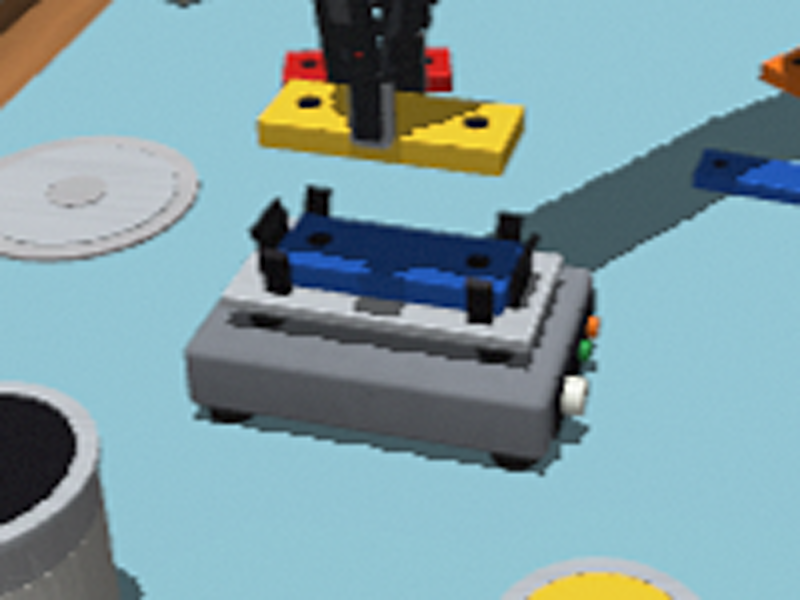

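The yellow plate is held flat (under 1 mrad) and centred to within 1 mm. The blue plate below it is untouched. Lowering now, with contact expected at TCP z of about 0.105.

```bash
python3 - <<'E'
from h import *
p=B0+RB@[-.0006,0]+[0,.0003]
robot.move_straight([*p,.14],vel=.08); robot.sleep(.2); s,f,B=meas('yellow')
hit=robot.move_straight([*p,.113],vel=.05,contact_N=5); print(hit,robot.sense()['tcp_pos'],robot.sense()['wrist_force'])
if not hit:
    hit=robot.move_straight([*p,.1035],vel=.02,contact_N=3); s=robot.sense(); print(hit,s['t'],s['tcp_pos'],s['wrist_force'])
f=robot.grab_frame('side'); cv2.imwrite('pics/ly.png',cv2.resize(f['image'][180:330,180:380,::-1],None,fx=4,fy=4,interpolation=cv2.INTER_CUBIC))
E
```

```text
29.7583 0.5693403094402164 [0.5379791  0.20238421 0.14046929] {'n': 16969, 'tilt_mrad': array([-0.1,  0.9]), 'top_above_tcp': np.float64(-0.0032)} far x 0.06441203312539877 y 0.0012113030323148716 ((545.271240234375, 202.5565948486328), (48.3814811706543, 114.89210510253906), 86.5703125)
False [0.53772412 0.20233514 0.11298043] [ 1.55173786  0.4398974  -1.12491238]
True 30.925 [0.53787384 0.20216962 0.10506233] [ 0.59598976 -0.35005922  3.82546024]
```

View pics/ly.png

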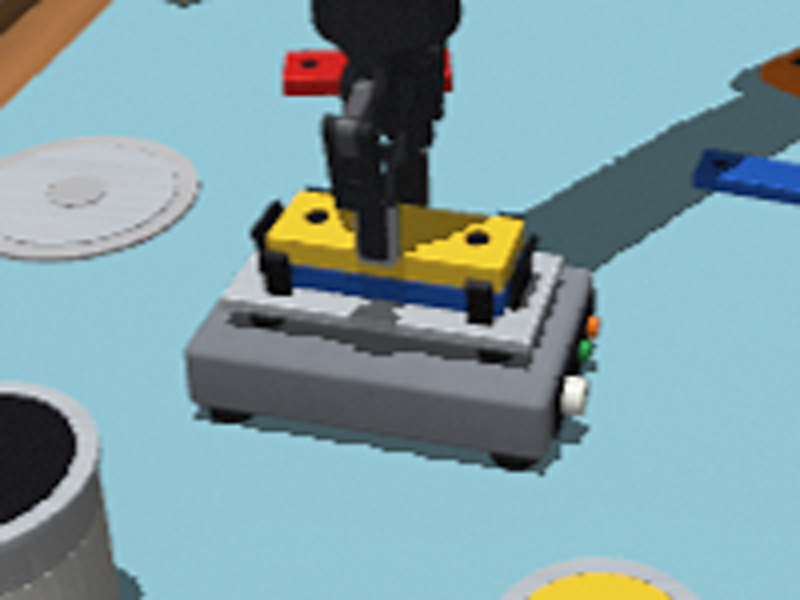

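The yellow plate has landed on the blue one at z 0.1051, as predicted. Next: release, check, press. Half travel needs about 3 + 1.5·2.5 ≈ 7 N.

```bash
cat >> h.py <<'E'
def top(f,col,zt):
    P=cloud(f); hsv=cv2.cvtColor(f['image'],cv2.COLOR_RGB2HSV); m=cv2.erode(cv2.inRange(hsv,*map(np.array,HSV[col])),np.ones((3,3)))
    Q=P[(m>0)&(np.abs(P[...,2]-zt)<.006)&(np.hypot(P[...,0]-.538,P[...,1]-.202)<.08)]; A=np.c_[Q[:,:2]-B0,np.ones(len(Q))]; k=np.linalg.lstsq(A,Q[:,2],rcond=None)[0]
    print('tilt,z',k.round(5)); r=[q for q in plates(f,col,zt) if q['size'][0]>100]; print(r,[((np.array(q['xy'])-B0)@RB).round(4) for q in r])
E
python3 - <<'E'
from h import *
p=robot.sense()['tcp_pos']
robot.grip(.85); robot.sleep(.1); robot.move_straight([p[0],p[1],.18],vel=.1); robot.sleep(.4)
f=robot.grab_frame('wrist'); cv2.imwrite('pics/ry.png',f['image'][:,:,::-1]); top(f,'yellow',.1025); print(robot.sense()['t'])
E
```

```text
tilt,z [-0.00052 -0.00045  0.10267]
[{'px': [319.0, 209.0], 'xy': (0.5375, 0.2027), 'size': (129.4, 49.7), 'yaw': -3.4, 'zmed': 0.1025}] [array([-0.0009,  0.0008])]
32.8
```

View pics/ry.png

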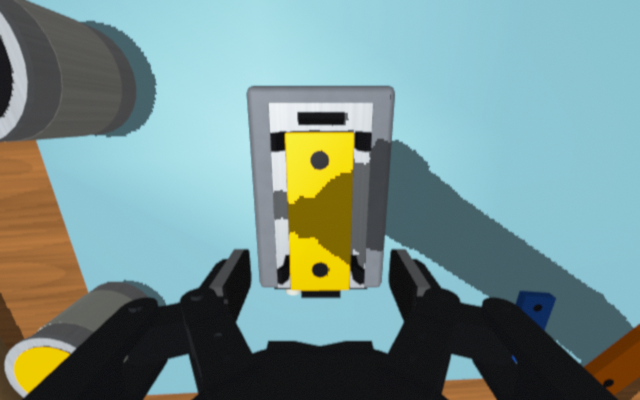

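The yellow plate is let go and flat. Wrist view: columns 286–355, rows 131–291; top at 102.7 mm; 0.9 and 0.8 mm off centre. Pressing it now.

```bash
sed -i 's/contact_N=2.5/contact_N=2.0/' h.py; python3 - <<'E'
from h import *
press(.5378,.2022,.1133,7.2,11)
p=robot.sense()['tcp_pos']; robot.move_straight([p[0],p[1],.21],vel=.12); robot.grip(.85); robot.sleep(.3)
s=robot.sense(); print(s['t'],s['wrist_force'])
f=robot.grab_frame('wrist'); cv2.imwrite('pics/end_w.png',f['image'][:,:,::-1]); top(f,'yellow',.1025)
f=robot.grab_frame('scene'); cv2.imwrite('pics/end_scene.png',f['image'][:,:,::-1]); print(plates(f,'red'))
f=robot.grab_frame('side'); cv2.imwrite('pics/end_side.png',cv2.resize(f['image'][180:330,180:380,::-1],None,fx=4,fy=4,interpolation=cv2.INTER_CUBIC))
E
```

```text
contact True 0.11246172076876072 4.5604734973057335
0.11262 4.55
0.11198 5.43
0.11168 5.17
0.11134 6.9
0.11118 7.05
0.11101 6.16
0.11082 6.36
0.11071 7.64
hold 0.11068 7.41
hold 0.11068 7.1
hold 0.11069 7.52
hold 0.11068 7.0
39.55 0.35930330818385325
41.075 [-0.40995243  0.25990989 -0.38991719]
tilt,z [-0.00044 -0.00033  0.10269]
[{'px': [319.0, 199.0], 'xy': (0.5375, 0.2028), 'size': (129.1, 49.5), 'yaw': -3.4, 'zmed': 0.1025}] [array([-0.0009,  0.0009])]
[{'px': [233.0, 226.0], 'xy': (0.6578, -0.1529), 'size': (129.7, 49.6), 'yaw': 15.5, 'zmed': 0.0163}]
```

View pics/end_side.png

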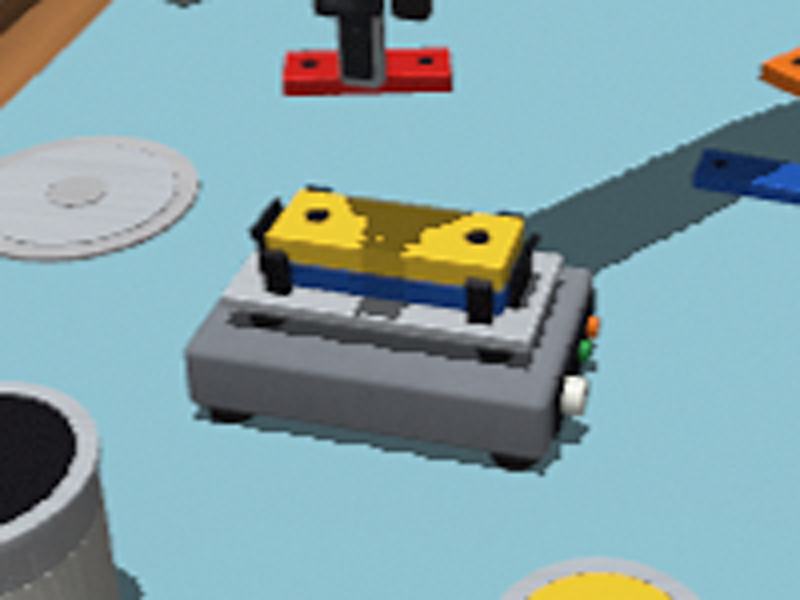

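View pics/end_scene.png

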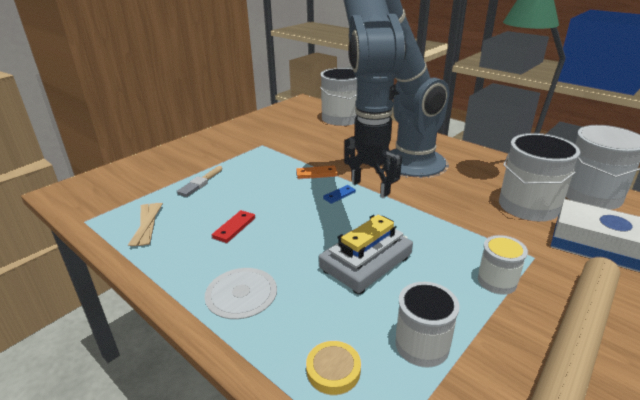

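The press reached about 7.2 N, and tip travel and force agree on a bed give of about 2–2.8 mm. Afterwards the stack is flat with its top back at 102.7 mm. In the scene view the red plate (233,226), the brush and the tins haven't moved. Handing in.

```bash
python3 - <<'E'
from h import *
robot.close_job()
E
```

```text
the job is handed in; nothing more can be done
```

I laid the blue riser on the bed, let go and pressed it at about 9 N, which moved the bed about 2.5 mm, and held it for over 0.6 s. I then set the yellow one on top and pressed it at about 7.2 N, for about 2–2.8 mm. The job was handed in at about 41 s.

- **Final stack:** the yellow plate's top is flat to under 1 mrad, at 102.7 mm against the expected 102, so the bed has risen again. It is about 0.9 mm off centre along and across. The blue plate was last measured before its press, about 1.3 mm off centre along x. In the last pictures it lies squarely under the yellow one.
- **Bystanders:** the red plate is still within 1 mm of its starting position. The tins and brush look unmoved in the final picture, but I did not measure them.
- **Mismatch and gaps:** the wrist-camera fit of the blue plate just after its press gave a length of only 108 mm. I took this to be the gripper hiding one end; its yaw, height and y all agreed. I had no direct reading of the bed joint, so the bed travel comes from tip height and wrist force.

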